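# Index the ratchet table to the red marker

## Robot

A 6-joint arm with a two-finger parallel gripper is mounted at the origin on a cart in front of the work surface, level with it; the furniture and walls round the work are solid. World frame = base frame: x ahead of the robot, y to its left, z up, the work surface at z = 0. Lengths are in m, angles in rad, forces in N, time in s.
With the tool pointing down it reaches from about 0.35 to 0.8 m from the base axis. Payload 7.3 kg.
Tool frame: the origin (TCP) lies midway between the tips of the shut fingers; the grasp point (between the pads) lies 19 mm behind it; z points along the fingers, y is the line along which they close (so a half turn about z gives the same grasp; the last joint's range is limited). The gripper opens to 85 mm and grips with 20 to 120 N. Pads are 22 mm wide; open, the fingers measure 114 mm over their backs; the gripper's body (76 mm by 85 mm) begins 54 mm behind the grasp point. The pads swing forward as they close: fully open they stand 13 mm farther back than shut.
Start: joints at [1.018, 0.342, 1.524, -0, 1.275, -0.146], TCP at [0.208, 0.482, 0.204] pointing down, gripper open.
Joint ranges: [-2.53, 2.53], [-0.77, 2.02], [0.04, 2.7], [-1, 4.14], [0.28, 2.66], [-3.11, 3.11]. Speed limits (rad/s): [2.57, 2.57, 3.14, 3.14, 3.14, 3.14].

## Interface

Orientations are given as [roll, pitch, yaw] about the fixed x, y, z axes, in that order (R = Rz(yaw) Ry(pitch) Rx(roll)).
In Python, from cell import read_state, camera, sign_off gives the robot as it stands. The module is installed in compiled form; this text tells all that it offers.
- The arm moves only by the tool send_rows, never from a script. Its argument "moves" is a list of rows, each a list of 4 numbers: the shift along the tool's x, y, z each as a share of 800 mm, from -1 to 1, then the turn about the tool's z as a share of 30 degrees, from -1 to 1. A call has 1 to 12 rows; each row shifts and turns the commanded pose from where the row before left it, along the tool's axes as they then stand; what a row does not reach is not made up. A row lasts 1/10 s, in which the tool goes at most 50 mm and 8.59 degrees, less where a joint would pass 70% of its speed; a pose out of reach is approached as far as the arm can. A call with a number of a shift or a turn outside -1 to 1 is refused whole. A call with a gripper value outside its range is refused whole. "grip" is the closure in counts, from 0 (fully open) to 255 (shut), set as the call begins (left out, the last holds). The fingers move at their own pace and stop on an object; "grip_force" is the grip in N (left out, the last holds). Time passes only in rows, so rows that do not move let the fingers close. It gives the time, the measured TCP pose, the force, the opening and the grip force at its end, in the units of the state.
- read_state(): the state, without advancing time (a new reading comes with each control period).
- camera(name): name is "side" or "top" or "wrist"; returns a dict with "frame" (400x640x3 uint8, red, green, blue), "intrinsics" (3x3 intrinsics, pixels), "R" (3x3) and "t" (3): a world point X has camera coordinates R X + t. Camera axes: x right, y down, z forward; pixel columns grow to the right and rows downward; lengths in m; the calibration is good to about 2 mm. The wrist camera is an equidistant fisheye: a pixel r from the principal point sees the ray r / f radians off the axis. A picture is of the moment at which its call begins. There is no depth.
- sign_off(): hands the job in; it is judged then, once.
The state is a dict: "t": time; "joint_pos": joint angles; "qvel": joint speeds; "effort": joint torques, N m; "tcp_pos": TCP position; "tool_rot": TCP orientation; "ft_force": force on the tool from outside, world axes, zero at the start; "torque": the same for the moment, N m; "finger_gap": opening from 0.0 (shut) to 1.0 (fully open); "gripper_force": force on a finger pad.
Only numpy, scipy, OpenCV 4.12 (cv2) and the standard library are available. Lean on these libraries where they do the work, as an engineer would, in place of code of your own. Each camera call takes 0.05 s, during which the arm holds its last target. There are 200 camera calls.

## Task

Work the ratchet lever of the small index table in full strokes, letting it spring back after each, until the yellow wax tin stands at the red marker; each stroke turns the table only one notch. Turn the table only by its lever: do not touch the turning plate or the things that stand on it.

Things in the scene. Friction and masses are not known exactly. Their poses are not given: they have to be found in the camera images.
- lever_post (a point): centre of the lever's green upright grip: 22 mm thick, z 0.036 to 0.094 m, 183 mm from the table's axis, at the table's left (robot's view). A steel arm (top z 0.023) joins it to the axis; a brass pawl on it, 120 mm from the axis, tops at z 0.045. Full stroke: push it clockwise from above (away from the robot) by 40 deg, 125 mm (notch caught at 34, hard stop at 44); 2 to 8 N. A spring returns it.
- wax_tin_center (a point): centre of the yellow wax tin (70 mm across, 63 mm high, z 0.051 to 0.114 m), fixed on a black pad of the turning plate, 46 mm from the axis. A red tin and a black tape roll stand on the other two pads. It starts at the right rear (robot's view), two, three or four notches (60, 90 or 120 deg) short of the red marker.
- red_cap (a point): centre of the red cap (20 mm across, top at z 0.056 m) of a small marker post fixed on the base's rim, 137 mm from the table's axis, somewhere from the right to the front of the table. A white-capped and a black-capped post of the same shape stand at the neighbouring notches; which is where differs. The tin is at the marker when axis, tin and marker lie in one line seen from above, tin between.
- dial: turning part: plate 186 mm across (top z 0.048 m) on a 12-tooth ratchet wheel 228 mm across; origin on its upright axis at worktop level, x axis level from the axis through the tin. Each full lever stroke turns it one notch (30 deg) clockwise from above; it never turns back. The lever must return fully to catch the next notch; a short stroke gains nothing. The blue base (304 mm across) is fixed.

How it is judged:
By the outcome, as a careful person would: the job done as asked, in the order asked, and still so for the second after the job is handed in, with the robot touching nothing.
It also fails if it takes over 51 s, if anything falls off the work surface, if the arm or the gripper's body presses on something with over 40 N, if the wrist force passes 120 N, or if a joint passes its speed limit or range.

## Working session

There is one attempt and no reset: what is moved stays moved. The work goes in short steps, Python scripts to look and compute and a tool call to move; the robot and the scene stay as the last step left them, time stands still between calls to the robot, and variables do not carry over. Pictures are saved under pics/ and viewed, at most 10 in all, crops included, and the job is handed in when it is done.

Besides the shell and the picture viewer there is one more tool, called after ">>>" as name(argument=value, ...), one argument or row to a line, values as JSON. send_rows: Moves the arm, as the interface text tells. Its arguments: {"type":"object","properties":{"moves":{"type":"array"},"grip":{"type":"number"},"grip_force":{"type":"number"}},"required":["moves"]}

```bash
mkdir -p pics; cat > h.py <<'E'
import numpy as np, cv2
from cell import read_state, camera, sign_off
def ray(c,u,v,z):
    K=c["intrinsics"];R=np.array(c["R"]);t=np.array(c["t"])
    d=R.T@np.linalg.solve(np.array(K),[u,v,1]);o=-R.T@t
    return o+d*(z-o[2])/d[2]
def save(c,n): cv2.imwrite("pics/"+n,np.array(c["frame"])[:,:,::-1])
E
python3 - <<'E'
from h import *
s=read_state();print(s)
c=camera("top");save(c,"top0.png");np.save("top0.npy",c,allow_pickle=True)
print(c["R"],c["t"])
E
```

```text
{'t': 0.0, 'joint_pos': array([ 1.01797059e+00,  3.42756132e-01,  1.52504996e+00, -3.23770523e-05,
        1.27540252e+00, -1.46001019e-01]), 'qvel': array([ 0.0001915 ,  0.00063177,  0.00176274,  0.00070048,  0.00116796,
       -0.00208667]), 'effort': array([ 1.71449442e-04, -4.33671355e+01, -2.46018970e+01, -1.28877682e-04,
        7.57596572e-03,  2.82148534e-05]), 'tcp_pos': array([0.20748431, 0.48175692, 0.20289717]), 'tool_rot': array([-3.13998938e+00, -2.04464748e-04,  2.73477723e+00]), 'ft_force': array([ 0.78690325,  0.09891585, -0.10570235]), 'torque': array([ 0.06074567, -0.00530598, -0.04449078]), 'gripper_force': 0.0, 'finger_gap': 0.9998939903604307}
[[-0.00609627 -0.99962774 -0.02659373]
 [-0.98817155  0.01009729 -0.15301971]
 [ 0.15323127  0.02534632 -0.98786524]] [0.00566936 0.54502371 0.83034592]
```

View pics/top0.png

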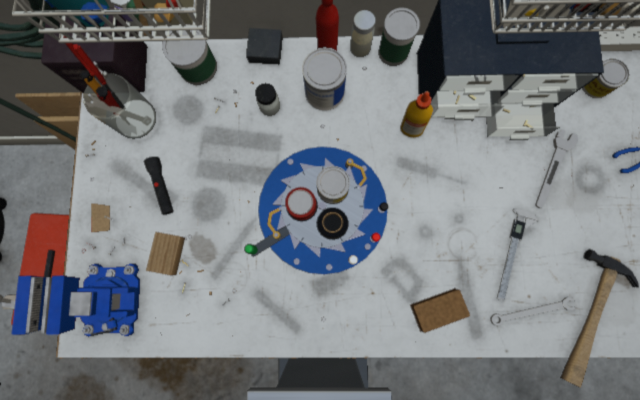

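The top view shows the green post at (250,249), red cap (376,237), black cap (384,206), white cap (353,259), a pale-lidded tin (332,183), the red tin (301,203) and the roll (332,223).

```bash
python3 - <<'E'
from h import *
c=np.load("top0.npy",allow_pickle=True).item()
f=np.array(c["frame"]);hsv=cv2.cvtColor(f,cv2.COLOR_RGB2HSV)
def cen(lo,hi,box):
    x0,y0,x1,y1=box;m=cv2.inRange(hsv[y0:y1,x0:x1],lo,hi);v,u=np.nonzero(m);return u.mean()+x0,v.mean()+y0,len(u)
g=cen((45,100,40),(80,255,255),(235,235,265,262));r=cen((0,150,120),(8,255,255),(366,228,386,247))
b=hsv[140:280,250:395];m=cv2.inRange(b,(100,130,60),(120,255,255));p=np.argwhere(m)[:,::-1].astype(np.float32)+[250,140]
h=cv2.convexHull(p.astype(np.float32));e=cv2.fitEllipse(h);print(e,g,r)
# axis estimate from base ellipse at height ~.01
A=ray(c,*e[0],0.012);G=ray(c,g[0],g[1],0.094);Rc=ray(c,r[0],r[1],0.056);W=ray(c,332,183,.114)
B=ray(c,384,206,.056);Wh=ray(c,353,259,.056)
for n,P in dict(G=G,red=Rc,tin=W,blk=B,wh=Wh,redtin=ray(c,301,203,.114)).items():
    d=P-A;print(n,P.round(3),np.hypot(*d[:2]).round(3),np.degrees(np.arctan2(d[1],d[0])).round(1))
print(A)
cv2.imwrite("pics/z.png",cv2.resize(f[130:290,230:410],None,fx=4,fy=4,interpolation=2)[:600,:,::-1])
c=camera("side");save(c,"side0.png")
E
```

```text
((322.44683837890625, 210.0461883544922), (126.21969604492188, 127.52433013916016), 86.38838195800781) (np.float64(250.8804347826087), np.float64(248.94565217391303), 92) (np.float64(375.4594594594595), np.float64(236.9189189189189), 37)
G [0.456 0.136 0.094] 0.177 122.0
red [ 0.482 -0.129  0.056] 0.134 -120.2
tin [ 0.59  -0.035  0.114] 0.046 -27.3
blk [ 0.55  -0.15   0.056] 0.137 -89.6
wh [ 0.434 -0.079  0.056] 0.132 -150.3
redtin [0.549 0.03  0.114] 0.044 90.7
[ 0.54926679 -0.01378493  0.012     ]
```

View pics/z.png

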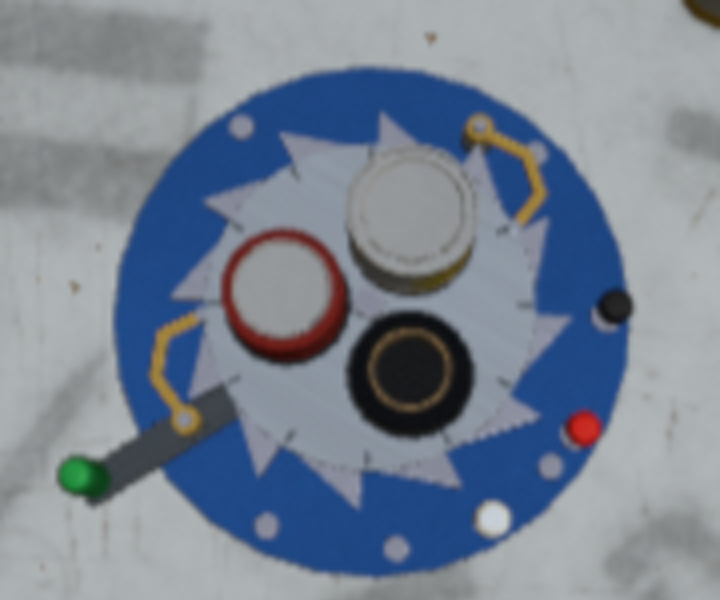

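View pics/side0.png

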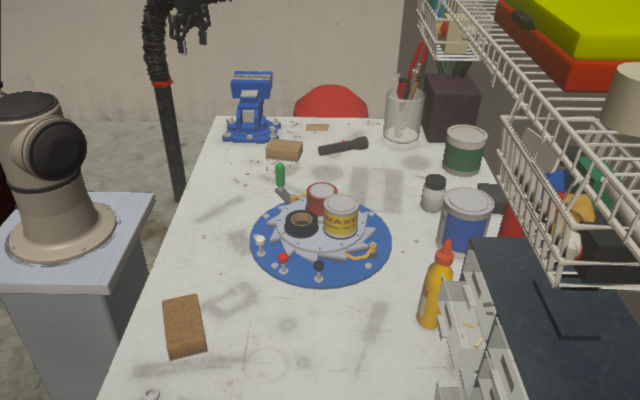

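The lid is grey, but the side view shows the yellow wax tin at the rear right, as in the top view. The tin is about 92° short of the red marker, so this takes 3 strokes. Next I approach behind the post with the gripper shut.

>>> send_rows(
  moves=[
    [-0.038,-0.0294,0,0],
    [-0.038,-0.0294,0,0],
    [-0.038,-0.0294,0,0],
    [-0.038,-0.0294,0,0],
    [-0.038,-0.0294,0,0],
    [-0.038,-0.0294,0,0],
    [-0.038,-0.0294,0,0],
    [-0.038,-0.0294,0,0],
    [-0.038,-0.0294,0,0],
    [-0.038,-0.0294,0,0],
    [-0.038,-0.0294,0,0],
  ],
  grip=255,
)

```text
t: 1.2
tcp_pos: [0.4128, 0.1108, 0.2035]
tool_rot: [3.142, -0.0, 2.735]
ft_force: [0.2, 0.2, 0.5]
finger_gap: 0.001
gripper_force: 0.0
```

>>> send_rows(
  moves=[
    [0,0,0,0.28],
    [0,0,0,0.28],
    [0,0,0,0.28],
    [0,0,0,0.28],
    [0,0,0,0],
    [0,0,0,0],
  ],
)

```text
t: 1.8
tcp_pos: [0.4123, 0.1123, 0.2034]
tool_rot: [-3.141, -0.0, 2.152]
ft_force: [-0.5, 0.3, -0.3]
finger_gap: -0.002
gripper_force: 0.0
```

```bash
python3 - <<'E'
from h import *
s=read_state();print(s['tcp_pos'],s['tool_rot'],s['finger_gap'])
c=camera("wrist");save(c,"w1.png");K=np.array(c["intrinsics"]);print(K)
np.save("w1.npy",c,allow_pickle=True)
f=np.array(c["frame"]);hsv=cv2.cvtColor(f,cv2.COLOR_RGB2HSV)
m=cv2.inRange(hsv,(45,100,40),(80,255,255));n,l,st,ce=cv2.connectedComponentsWithStats(m)
for i in range(1,n):
    if st[i,4]>60: print(st[i],ce[i])
E
```

```text
[0.41228863 0.11225904 0.203435  ] [-3.14127228e+00 -2.63718343e-04  2.15233124e+00] -0.0016331918867888192
[[309.70691629   0.         316.93769666]
 [  0.         309.70691629 201.32305601]
 [  0.           0.           1.        ]]
[359 172  26  25 381] [372.61942257 185.88451444]
```

View pics/w1.png

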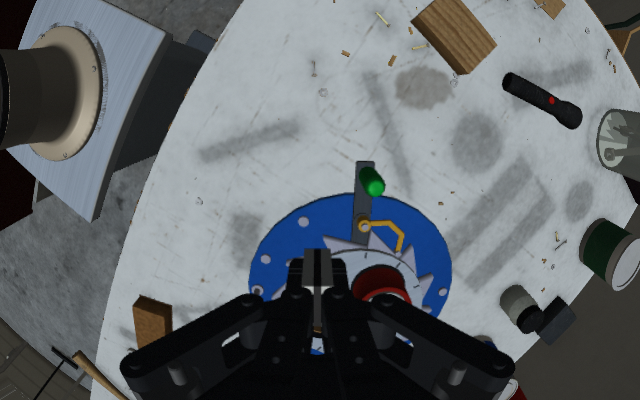

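The wrist view shows the green post's top at about (376,188) and its foot on the arm at about (366,170). The shut fingers are at (317,255).

```bash
python3 - <<'E'
from h import *
c=np.load("w1.npy",allow_pickle=True).item();K=np.array(c["intrinsics"]);R=np.array(c["R"]);t=np.array(c["t"])
def fr(u,v,z):
    d=np.array([u-K[0,2],v-K[1,2]]);r=np.hypot(*d);a=r/K[0,0];d=R.T@np.r_[d/r*np.sin(a),np.cos(a)];o=-R.T@t
    return o+d*(z-o[2])/d[2]
P=fr(376,188,.094);T=np.array([.4123,.1123]);y=2.152
X=np.array([np.cos(y),np.sin(y)]);Y=np.array([np.sin(y),-np.cos(y)])
d=P[:2]-T;print(P,"tool x,y to post",d@X,d@Y)
for A in ([.549,-.014],[.554,-.014]): e=P[:2]-A;print(np.hypot(*e),np.degrees(np.arctan2(e[1],e[0])))
E
```

```text
[0.4576871  0.14481042 0.094     ] tool x,y to post 0.002253388612192456 0.055783855462669986
0.18319059571344726 119.89806344054853
0.18573347393916861 121.23532912390384
```

>>> send_rows(
  moves=[
    [0,0,0.048,0.09],
    [0,0,0.048,0],
    [0,0,0.048,0],
    [0,0,0.048,0],
    [0,0,0,0],
    [0,0,0,0],
  ],
)

```text
t: 2.45
tcp_pos: [0.4125, 0.1123, 0.0504]
tool_rot: [-3.141, -0.001, 2.103]
ft_force: [-0.2, -0.1, 0.5]
finger_gap: 0.0
gripper_force: 0.0
```

>>> send_rows(
  moves=[
    [0.003,0.018,0,0],
    [0,0.018,0,0],
    [0,0,0,0],
    [0,0,0,0],
  ],
)

```text
t: 2.85
tcp_pos: [0.4367, 0.129, 0.0515]
tool_rot: [3.139, 0.001, 2.102]
ft_force: [-0.3, 0.3, -0.6]
finger_gap: 0.0
gripper_force: 0.0
```

>>> send_rows(
  moves=[
    [0.0019,0.02,0,0.1667],
    [0.0019,0.02,0,0.1667],
    [0.0019,0.02,0,0.1667],
    [0.0019,0.02,0,0.1667],
    [0.0019,0.02,0,0.1667],
    [0.0019,0.02,0,0.1667],
    [0.0019,0.02,0,0.1667],
    [0.0019,0.02,0,0.1667],
    [0,0,0,0],
    [0,0,0,0],
  ],
)

```text
t: 3.85
tcp_pos: [0.5544, 0.1689, 0.0507]
tool_rot: [-3.14, -0.001, 1.405]
ft_force: [-3.7, 4.5, 3.8]
finger_gap: 0.0
gripper_force: 2.7
```

```bash
python3 - <<'E'
from h import *
c=camera("top");f=np.array(c["frame"])
cv2.imwrite("pics/z2.png",cv2.resize(f[130:290,230:410],None,fx=3,fy=3,interpolation=2)[:,:,::-1])
E
```

```text
(no output)
```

View pics/z2.png

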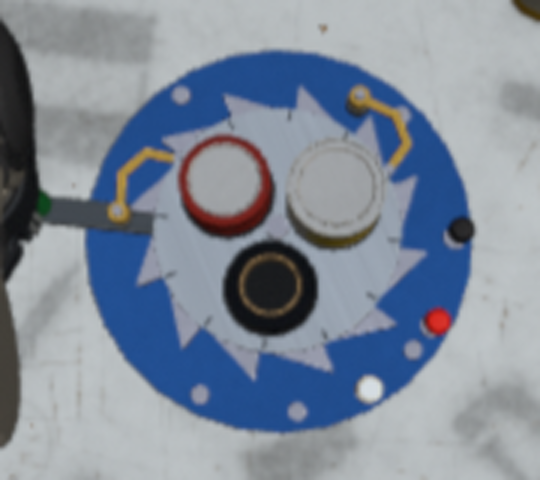

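The lever has swung about 40° and the plate has turned by roughly a notch (32–35°). I return past the start and check where the plate settles.

>>> send_rows(
  moves=[
    [-0.0036,-0.0198,0,-0.1667],
    [-0.0036,-0.0198,0,-0.1667],
    [-0.0036,-0.0198,0,-0.1667],
    [-0.0036,-0.0198,0,-0.1667],
    [-0.0036,-0.0198,0,-0.1667],
    [-0.0036,-0.0198,0,-0.1667],
    [-0.0036,-0.0198,0,-0.1667],
    [-0.0036,-0.0198,0,-0.1667],
    [0,-0.02,0,0],
    [0,0,0,0],
    [0,0,0,0],
  ],
)

```text
t: 5.0
tcp_pos: [0.4223, 0.1209, 0.0507]
tool_rot: [3.14, 0.001, 2.101]
ft_force: [0.1, 0.9, 0.5]
finger_gap: 0.004
gripper_force: 0.0
```

```bash
python3 - <<'E'
from h import *
c=camera("top");f=np.array(c["frame"])
cv2.imwrite("pics/z3.png",cv2.resize(f[130:290,230:410],None,fx=3,fy=3,interpolation=2)[:,:,::-1])
E
```

```text
(no output)
```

View pics/z3.png

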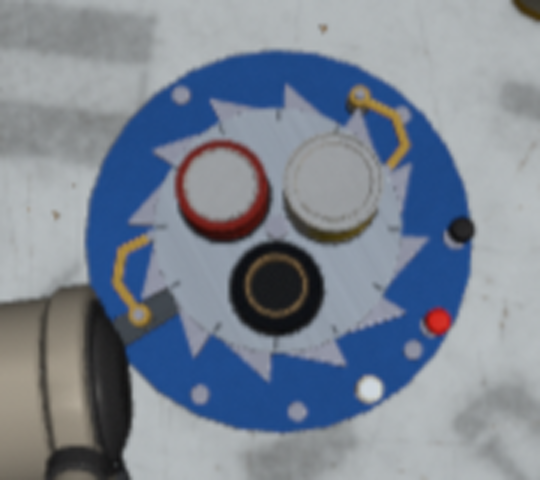

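With the lever back, the plate has settled one notch on: the red tin is at (223,187) and the wax tin at (332,185). Now the second stroke.

>>> send_rows(
  moves=[
    [0,0.02,0,0],
    [0.0019,0.02,0,0.1667],
    [0.0019,0.02,0,0.1667],
    [0.0019,0.02,0,0.1667],
    [0.0019,0.02,0,0.1667],
    [0.0019,0.02,0,0.1667],
    [0.0019,0.02,0,0.1667],
    [0.0019,0.02,0,0.1667],
    [0.0019,0.02,0,0.1667],
    [0,0,0,0],
    [0,0,0,0],
  ],
)

```text
t: 6.15
tcp_pos: [0.5548, 0.1698, 0.0498]
tool_rot: [-3.14, -0.001, 1.406]
ft_force: [-4.5, 5.4, 2.0]
finger_gap: -0.001
gripper_force: 2.7
```

>>> send_rows(
  moves=[
    [-0.0036,-0.0198,0,-0.1667],
    [-0.0036,-0.0198,0,-0.1667],
    [-0.0036,-0.0198,0,-0.1667],
    [-0.0036,-0.0198,0,-0.1667],
    [-0.0036,-0.0198,0,-0.1667],
    [-0.0036,-0.0198,0,-0.1667],
    [-0.0036,-0.0198,0,-0.1667],
    [-0.0036,-0.0198,0,-0.1667],
    [0,-0.02,0,0],
    [0,0,0,0],
    [0,0,0,0],
  ],
)

```text
t: 7.25
tcp_pos: [0.4224, 0.1213, 0.0503]
tool_rot: [3.14, 0.001, 2.102]
ft_force: [0.5, 0.4, 1.1]
finger_gap: -0.001
gripper_force: 0.0
```

```bash
python3 - <<'E'
from h import *
c=camera("top");f=np.array(c["frame"])
cv2.imwrite("pics/z4.png",cv2.resize(f[130:290,230:410],None,fx=3,fy=3,interpolation=2)[:,:,::-1])
E
```

```text
(no output)
```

View pics/z4.png

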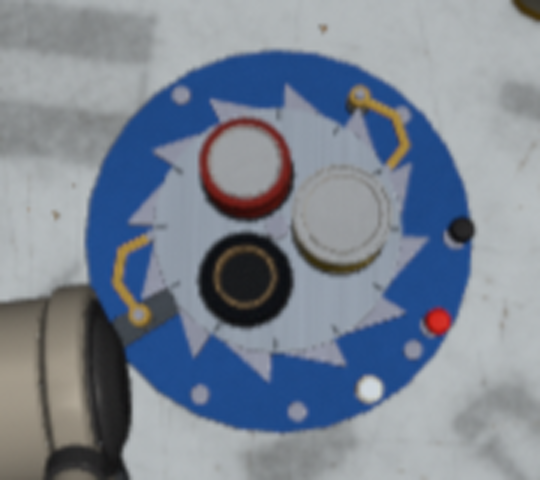

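The second notch is gained: the wax tin is at (340,215), now in line with the black cap (460,230) and one notch short of red (438,321). Now the third stroke, after which I withdraw upward.

>>> send_rows(
  moves=[
    [0,0.02,0,0],
    [0.0019,0.02,0,0.1667],
    [0.0019,0.02,0,0.1667],
    [0.0019,0.02,0,0.1667],
    [0.0019,0.02,0,0.1667],
    [0.0019,0.02,0,0.1667],
    [0.0019,0.02,0,0.1667],
    [0.0019,0.02,0,0.1667],
    [0.0019,0.02,0,0.1667],
    [0,0,0,0],
    [0,0,0,0],
  ],
)

```text
t: 8.4
tcp_pos: [0.5546, 0.1701, 0.0497]
tool_rot: [-3.14, -0.001, 1.406]
ft_force: [-3.9, 3.3, 2.8]
finger_gap: -0.005
gripper_force: 2.6
```

>>> send_rows(
  moves=[
    [-0.0036,-0.0198,0,-0.1667],
    [-0.0036,-0.0198,0,-0.1667],
    [-0.0036,-0.0198,0,-0.1667],
    [-0.0036,-0.0198,0,-0.1667],
    [-0.0036,-0.0198,0,-0.1667],
    [-0.0036,-0.0198,0,-0.1667],
    [-0.0036,-0.0198,0,-0.1667],
    [-0.0036,-0.0198,0,-0.1667],
    [0,-0.02,0,0],
    [0,-0.01,0,0],
    [0,0,0,0],
  ],
)

```text
t: 9.5
tcp_pos: [0.414, 0.1171, 0.0501]
tool_rot: [-3.141, 0.0, 2.102]
ft_force: [0.2, 0.6, -0.3]
finger_gap: -0.001
gripper_force: 0.0
```

>>> send_rows(
  moves=[
    [0,0,-0.05,0],
    [0,0,-0.05,0],
    [0,0,-0.05,0],
    [0,0,-0.05,0],
    [0.04,0,0,0],
    [0.04,0,0,0],
    [0.04,0,0,0],
    [0.04,0,0,0],
    [0,0,0,0],
    [0,0,0,0],
    [0,0,0,0],
  ],
)

```text
t: 10.6
tcp_pos: [0.3505, 0.2275, 0.2101]
tool_rot: [3.141, 0.0, 2.101]
ft_force: [0.2, -0.1, -0.5]
finger_gap: -0.003
gripper_force: 0.0
```

```bash
python3 - <<'E'
from h import *
c=camera("top");f=np.array(c["frame"])
cv2.imwrite("pics/z5.png",cv2.resize(f[130:290,230:410],None,fx=3,fy=3,interpolation=2)[:,:,::-1])
E
```

```text
(no output)
```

View pics/z5.png

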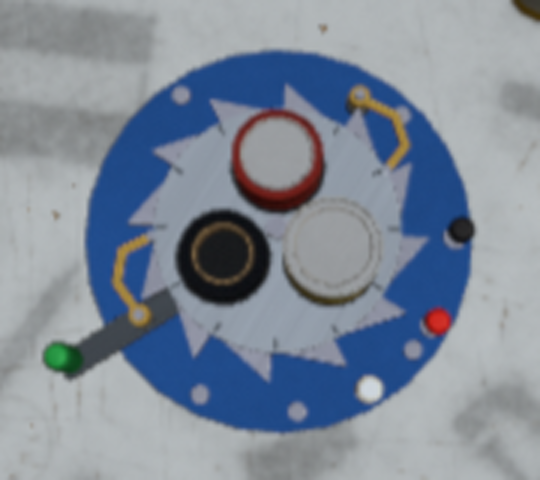

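The wax tin (332,247) now lies in line from the axis to the red cap (438,321), about 28° against 29°. The lever is back at its start and the arm is clear.

```bash
python3 -c "from cell import sign_off; print(sign_off())"
```

```text
the job is handed in; nothing more can be done
None
```

The job is handed in: three full lever strokes brought the yellow wax tin into line with the red marker in the final top view, with the lever back at its start and the arm clear at 10.6 s.

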